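# Shingle hanger plates in the packing tray and lock the keeper

### The arm

A 7-joint arm with a two-finger parallel gripper is mounted at the origin on the work surface. World frame = base frame: x ahead of the robot, y to its left, z up, the work surface at z = 0. Lengths are in mm, angles in rad, forces in N, time in s.
With the tool pointing down it reaches from about 425 to 1025 mm from the base axis. Payload 3.6 kg.
Tool frame: the origin (TCP) lies at the very end of the fingers, on their centre line; the grasp point (between the pads) lies tcp_to_grasp behind it (tcp_to_grasp is the distance from the TCP to the grasp point, in mm); z points along the fingers, y is the line along which they close (so a half turn about z gives the same grasp; the last joint's range is limited). The gripper opens to 85 mm and grips with 20 to 120 N. Pads are 22 mm wide; open, the fingers measure 114 mm over their backs; the gripper's body (76 mm by 85 mm) begins 54 mm behind the grasp point. The pads swing forward as they close: fully open they stand 13 mm farther back than shut.
Start: joints at [-1.296, 0.591, 0.048, 1.609, -0.033, 0.943, -0.034], TCP at [261.356, 676.257, 231.302] pointing down, gripper open.
Joint ranges: [-2.69, 2.69], [-0.47, 2.24], [-1.27, 1.36], [0.19, 2.51], [-1.53, 4.68], [0.08, 2.07], [-3.09, 3.09]. Speed limits (rad/s): [2.57, 2.57, 3.14, 3.14, 3.14, 3.14, 3.14].

### API

Orientations are given as a unit quaternion [w, x, y, z].
In Python, from bench import * gives the robot as it stands. Calls block until the motion is done:
- goto(position, orientation): joint-space move of the TCP to a pose.
- move_linear(position, rotation=None, speed=150, contact_N=None): straight line of the TCP; rotation=None keeps the orientation; speed is the mean speed in mm/s. With contact_N (N) it stops when the force on the tool has changed by that much, and returns True; else False.
- move_joints(angles): joint-space move.
- ungrasp() and close_gripper(force=None): open the fingers fully, or close them until they stop; force is the grip in N (None keeps the last).
- hold(seconds).
- inverse_kinematics(position, orientation): joint angles nearest the present ones, or None.
- get_state(): the state.
- read_camera(name): name is "scene" or "top" or "wrist"; returns a dict with "img" (400x640x3 uint8, red, green, blue), "range_z" (400x640 float32, mm along the optical axis (not along the pixel's ray), 0 where there is no reading), "fx", "fy", "cx", "cy" (pixels), "k1" (the pictures are not rectified: a ray, as slopes to the right and down, at radius r is drawn at 1 + k1 r^2 times it, then the intrinsics apply), "xyz" and "rotation" of the camera in the world. Camera axes: x right, y down, z forward; pixel columns grow to the right and rows downward; lengths in mm; the calibration is good to about 2 mm. A picture is of the moment at which its call begins.
A pose or a line that the arm cannot do raises PlanningError and nothing moves.
- job_done(): hands the job in; it is judged then, once.
The state is a dict: "t": time; "q": joint angles; "joint_velocities": joint speeds; "effort": joint torques, N m; "position": TCP position; "ee_rot": TCP orientation; "ft_force": force on the tool from outside, world axes, zero at the start; "moment": the same for the moment, N m; "finger_gap": opening from 0.0 (shut) to 1.0 (fully open); "gripper_force": force on a finger pad.
Only numpy, scipy, OpenCV 4.12 (cv2) and the standard library are available. Lean on these libraries where they do the work, as an engineer would, in place of code of your own. Each camera call takes 0.05 s, during which the arm holds its last target. There are 200 camera calls.

### The job

Swing the yellow keeper arm fully open, to the green mark. Then lay all the hanger plates in the blue tray as one overlapping row: boss up, the first with its boss end against the orange stop and its boss on the first white mark, and each next plate lapped over the one before with its boss on the next mark, free ends towards the open end, leaving no mark empty in between. Once they all lie so, turn the keeper fully to its red locked mark; do not knock over or shove aside the fittings and packages that stand about.

Things in the scene. Friction and masses are not known exactly. Their poses are not given: they have to be found in the camera images.
- tray: blue tray fixed to the bench, 312 x 92 mm. Origin: underside centre; x runs from the orange stop (30 mm high, inner face at x = -0.150) to the open foot, y across, z up. Floor top at z = 0.004; an orange ledge, top z = 0.016, from the stop to x = -0.120 props the first plate so that all lie tilted 9.5 deg, free end down. Side lips 12 mm high, 76 mm apart inside.
- tray_mark1 (a point): middle of the first white mark, on the ledge by the stop (x = -0.133, y = 0, z = 0.016 in the tray's frame, same axes). Six white marks, lines across floor and lips, follow every 36 mm along the tray: x = -0.133, -0.097, -0.061, -0.025, 0.011, 0.047. A plate is on a mark when its boss centre is above it
- tray_foot (a point): middle of the tray's open foot end, on its floor (x = 0.156, y = 0, z = 0.004 in the tray's frame, with the same axes)
- keeper (a joint): turn of the keeper collar on its upright post, rad, anticlockwise seen from above. 0: fully open (end stop, green mark), yellow arm along tray +x, beside the tray. 1.5: locked (end stop, red mark), arm along tray +y, across above the tray. Starts part-way. Stiff, about 0.06 N m; stays where left. Arm reaches 150 mm from the axis, 18 mm wide, 64 to 72 mm above the bench
- keeper_grip (a point): on the keeper's axis (tray x = 0, y = -0.110, on the side away from the robot), 96 mm above the bench, inside the black grip bar on the collar: 60 mm long, 14 mm thick, 76 to 108 mm above the bench. It turns with the arm; its x axis points along bar and arm
- plate1: loose aluminium hanger plate 100 x 60 x 6 mm, about 0.25 kg, brass boss 20 mm (x) by 24 mm (y), 26 mm high, on top near one end (boss top 32 mm above the underside). Origin: on the underside below the boss, 13 mm from that end; x points to the free end 87 mm away, y across, z up. Starts flat on the bench, boss up. All alike; may be absent
- plate2: loose aluminium hanger plate 100 x 60 x 6 mm, about 0.25 kg, brass boss 20 mm (x) by 24 mm (y), 26 mm high, on top near one end (boss top 32 mm above the underside). Origin: on the underside below the boss, 13 mm from that end; x points to the free end 87 mm away, y across, z up. Starts flat on the bench, boss up. All alike; may be absent
- plate3: loose aluminium hanger plate 100 x 60 x 6 mm, about 0.25 kg, brass boss 20 mm (x) by 24 mm (y), 26 mm high, on top near one end (boss top 32 mm above the underside). Origin: on the underside below the boss, 13 mm from that end; x points to the free end 87 mm away, y across, z up. Starts flat on the bench, boss up. All alike; may be absent
- plate4: loose aluminium hanger plate 100 x 60 x 6 mm, about 0.25 kg, brass boss 20 mm (x) by 24 mm (y), 26 mm high, on top near one end (boss top 32 mm above the underside). Origin: on the underside below the boss, 13 mm from that end; x points to the free end 87 mm away, y across, z up. Starts flat on the bench, boss up. All alike; may be absent
- plate5: loose aluminium hanger plate 100 x 60 x 6 mm, about 0.25 kg, brass boss 20 mm (x) by 24 mm (y), 26 mm high, on top near one end (boss top 32 mm above the underside). Origin: on the underside below the boss, 13 mm from that end; x points to the free end 87 mm away, y across, z up. Starts flat on the bench, boss up. All alike; may be absent
- plate6: loose aluminium hanger plate 100 x 60 x 6 mm, about 0.25 kg, brass boss 20 mm (x) by 24 mm (y), 26 mm high, on top near one end (boss top 32 mm above the underside). Origin: on the underside below the boss, 13 mm from that end; x points to the free end 87 mm away, y across, z up. Starts flat on the bench, boss up. All alike; may be absent
- coupling_a: loose steel pipe coupling standing upright, 56 mm diameter, 55 mm high, among the plates; a bystander. Origin: underside centre
- coupling_b: loose steel coupling, 64 mm diameter, 60 mm high; a bystander. Origin: underside centre
- nipple: loose dark nipple, 48 mm diameter, 50 mm high; a bystander. Origin: underside centre
- elbow: loose steel pipe elbow, 58 mm foot, 78 mm high, 82 mm long; a bystander. Origin: centre of its foot
- carton: loose small carton, 90 x 120 x 60 mm; a bystander. Origin: underside centre
Things that resemble listed ones, but are neither listed nor needed, are in the scene too. What is shaped like the plate2 but black or brown is not meant. What is shaped like the plate4 but purple is not meant.

How it is judged (in metres and radians):
On the way, in this order (a step that is already met when the one before it is completed fails the run):
1. the keeper is swung fully open (below 0.12 rad) (value of joint keeper below 0.12 rad), for 0.2 s.
2. all plates lie shingled on consecutive marks while the keeper is open (below 0.3 rad) ((x of plate1 in the frame of tray between -0.142 and -0.124 m or x of plate1 in the frame of tray between -0.106 and -0.088 m or x of plate1 in the frame of tray between -0.07 and -0.052 m or x of plate1 in the frame of tray between -0.034 and -0.016 m or x of plate1 in the frame of tray between 0.002 and 0.02 m or x of plate1 in the frame of tray between 0.038 and 0.056 m) and (x of plate1 in the frame of tray below -0.124 m or (x of plate1 in the frame of plate2 between 0.018 and 0.054 m and z of plate1 in the frame of plate2 above 0.0025 m) or (x of plate1 in the frame of plate3 between 0.018 and 0.054 m and z of plate1 in the frame of plate3 above 0.0025 m) or (x of plate1 in the frame of plate4 between 0.018 and 0.054 m and z of plate1 in the frame of plate4 above 0.0025 m) or (x of plate1 in the frame of plate5 between 0.018 and 0.054 m and z of plate1 in the frame of plate5 above 0.0025 m) or (x of plate1 in the frame of plate6 between 0.018 and 0.054 m and z of plate1 in the frame of plate6 above 0.0025 m)) and y of plate1 in the frame of tray between -0.012 and 0.012 m and angle between the y axis of each of plate1, plate2, plate3, plate4, plate5, plate6 and the y axis of tray, either way round below 0.15 rad and angle between each of plate1, plate2, plate3, plate4, plate5, plate6's own z axis and vertical below 0.32 rad and x of tray_foot in the frame of plate1 above 0.05 m and linear speed of each of plate1, plate2, plate3, plate4, plate5, plate6 below 0.02 m/s and (x of plate2 in the frame of tray between -0.142 and -0.124 m or x of plate2 in the frame of tray between -0.106 and -0.088 m or x of plate2 in the frame of tray between -0.07 and -0.052 m or x of plate2 in the frame of tray between -0.034 and -0.016 m or x of plate2 in the frame of tray between 0.002 and 0.02 m or x of plate2 in the frame of tray between 0.038 and 0.056 m) and (x of plate2 in the frame of tray below -0.124 m or (x of plate2 in the frame of plate1 between 0.018 and 0.054 m and z of plate2 in the frame of plate1 above 0.0025 m) or (x of plate2 in the frame of plate3 between 0.018 and 0.054 m and z of plate2 in the frame of plate3 above 0.0025 m) or (x of plate2 in the frame of plate4 between 0.018 and 0.054 m and z of plate2 in the frame of plate4 above 0.0025 m) or (x of plate2 in the frame of plate5 between 0.018 and 0.054 m and z of plate2 in the frame of plate5 above 0.0025 m) or (x of plate2 in the frame of plate6 between 0.018 and 0.054 m and z of plate2 in the frame of plate6 above 0.0025 m)) and y of plate2 in the frame of tray between -0.012 and 0.012 m and x of tray_foot in the frame of plate2 above 0.05 m and (x of plate3 in the frame of tray between -0.142 and -0.124 m or x of plate3 in the frame of tray between -0.106 and -0.088 m or x of plate3 in the frame of tray between -0.07 and -0.052 m or x of plate3 in the frame of tray between -0.034 and -0.016 m or x of plate3 in the frame of tray between 0.002 and 0.02 m or x of plate3 in the frame of tray between 0.038 and 0.056 m) and (x of plate3 in the frame of tray below -0.124 m or (x of plate3 in the frame of plate1 between 0.018 and 0.054 m and z of plate3 in the frame of plate1 above 0.0025 m) or (x of plate3 in the frame of plate2 between 0.018 and 0.054 m and z of plate3 in the frame of plate2 above 0.0025 m) or (x of plate3 in the frame of plate4 between 0.018 and 0.054 m and z of plate3 in the frame of plate4 above 0.0025 m) or (x of plate3 in the frame of plate5 between 0.018 and 0.054 m and z of plate3 in the frame of plate5 above 0.0025 m) or (x of plate3 in the frame of plate6 between 0.018 and 0.054 m and z of plate3 in the frame of plate6 above 0.0025 m)) and y of plate3 in the frame of tray between -0.012 and 0.012 m and x of tray_foot in the frame of plate3 above 0.05 m and (x of plate4 in the frame of tray between -0.142 and -0.124 m or x of plate4 in the frame of tray between -0.106 and -0.088 m or x of plate4 in the frame of tray between -0.07 and -0.052 m or x of plate4 in the frame of tray between -0.034 and -0.016 m or x of plate4 in the frame of tray between 0.002 and 0.02 m or x of plate4 in the frame of tray between 0.038 and 0.056 m) and (x of plate4 in the frame of tray below -0.124 m or (x of plate4 in the frame of plate1 between 0.018 and 0.054 m and z of plate4 in the frame of plate1 above 0.0025 m) or (x of plate4 in the frame of plate2 between 0.018 and 0.054 m and z of plate4 in the frame of plate2 above 0.0025 m) or (x of plate4 in the frame of plate3 between 0.018 and 0.054 m and z of plate4 in the frame of plate3 above 0.0025 m) or (x of plate4 in the frame of plate5 between 0.018 and 0.054 m and z of plate4 in the frame of plate5 above 0.0025 m) or (x of plate4 in the frame of plate6 between 0.018 and 0.054 m and z of plate4 in the frame of plate6 above 0.0025 m)) and y of plate4 in the frame of tray between -0.012 and 0.012 m and x of tray_foot in the frame of plate4 above 0.05 m and (x of plate5 in the frame of tray between -0.142 and -0.124 m or x of plate5 in the frame of tray between -0.106 and -0.088 m or x of plate5 in the frame of tray between -0.07 and -0.052 m or x of plate5 in the frame of tray between -0.034 and -0.016 m or x of plate5 in the frame of tray between 0.002 and 0.02 m or x of plate5 in the frame of tray between 0.038 and 0.056 m) and (x of plate5 in the frame of tray below -0.124 m or (x of plate5 in the frame of plate1 between 0.018 and 0.054 m and z of plate5 in the frame of plate1 above 0.0025 m) or (x of plate5 in the frame of plate2 between 0.018 and 0.054 m and z of plate5 in the frame of plate2 above 0.0025 m) or (x of plate5 in the frame of plate3 between 0.018 and 0.054 m and z of plate5 in the frame of plate3 above 0.0025 m) or (x of plate5 in the frame of plate4 between 0.018 and 0.054 m and z of plate5 in the frame of plate4 above 0.0025 m) or (x of plate5 in the frame of plate6 between 0.018 and 0.054 m and z of plate5 in the frame of plate6 above 0.0025 m)) and y of plate5 in the frame of tray between -0.012 and 0.012 m and x of tray_foot in the frame of plate5 above 0.05 m and (x of plate6 in the frame of tray between -0.142 and -0.124 m or x of plate6 in the frame of tray between -0.106 and -0.088 m or x of plate6 in the frame of tray between -0.07 and -0.052 m or x of plate6 in the frame of tray between -0.034 and -0.016 m or x of plate6 in the frame of tray between 0.002 and 0.02 m or x of plate6 in the frame of tray between 0.038 and 0.056 m) and (x of plate6 in the frame of tray below -0.124 m or (x of plate6 in the frame of plate1 between 0.018 and 0.054 m and z of plate6 in the frame of plate1 above 0.0025 m) or (x of plate6 in the frame of plate2 between 0.018 and 0.054 m and z of plate6 in the frame of plate2 above 0.0025 m) or (x of plate6 in the frame of plate3 between 0.018 and 0.054 m and z of plate6 in the frame of plate3 above 0.0025 m) or (x of plate6 in the frame of plate4 between 0.018 and 0.054 m and z of plate6 in the frame of plate4 above 0.0025 m) or (x of plate6 in the frame of plate5 between 0.018 and 0.054 m and z of plate6 in the frame of plate5 above 0.0025 m)) and y of plate6 in the frame of tray between -0.012 and 0.012 m and x of tray_foot in the frame of plate6 above 0.05 m and horizontal distance between plate1 and plate2 above 0.018 m and horizontal distance between each of plate1, plate2 and plate3 above 0.018 m and horizontal distance between each of plate1, plate2, plate3 and plate4 above 0.018 m and horizontal distance between each of plate1, plate2, plate3, plate4 and plate5 above 0.018 m and horizontal distance between each of plate1, plate2, plate3, plate4, plate5 and plate6 above 0.018 m and value of joint keeper below 0.3 rad), for 0.3 s.
At the end, for the whole second after the job is handed in: every plate present lies at rest in the tray, boss up and on a mark (within 9 mm along, 12 mm across, 0.15 rad of yaw), free end towards the foot end, the first on the first mark and each other lapped on top of the one 36 mm before it, no two on one mark; keeper turned beyond 1.40 rad (locked) ((x of plate1 in the frame of tray between -0.142 and -0.124 m or x of plate1 in the frame of tray between -0.106 and -0.088 m or x of plate1 in the frame of tray between -0.07 and -0.052 m or x of plate1 in the frame of tray between -0.034 and -0.016 m or x of plate1 in the frame of tray between 0.002 and 0.02 m or x of plate1 in the frame of tray between 0.038 and 0.056 m) and (x of plate1 in the frame of tray below -0.124 m or (x of plate1 in the frame of plate2 between 0.018 and 0.054 m and z of plate1 in the frame of plate2 above 0.0025 m) or (x of plate1 in the frame of plate3 between 0.018 and 0.054 m and z of plate1 in the frame of plate3 above 0.0025 m) or (x of plate1 in the frame of plate4 between 0.018 and 0.054 m and z of plate1 in the frame of plate4 above 0.0025 m) or (x of plate1 in the frame of plate5 between 0.018 and 0.054 m and z of plate1 in the frame of plate5 above 0.0025 m) or (x of plate1 in the frame of plate6 between 0.018 and 0.054 m and z of plate1 in the frame of plate6 above 0.0025 m)) and y of plate1 in the frame of tray between -0.012 and 0.012 m and angle between the y axis of each of plate1, plate2, plate3, plate4, plate5, plate6 and the y axis of tray, either way round below 0.15 rad and angle between each of plate1, plate2, plate3, plate4, plate5, plate6's own z axis and vertical below 0.32 rad and x of tray_foot in the frame of plate1 above 0.05 m and linear speed of each of plate1, plate2, plate3, plate4, plate5, plate6 below 0.02 m/s and (x of plate2 in the frame of tray between -0.142 and -0.124 m or x of plate2 in the frame of tray between -0.106 and -0.088 m or x of plate2 in the frame of tray between -0.07 and -0.052 m or x of plate2 in the frame of tray between -0.034 and -0.016 m or x of plate2 in the frame of tray between 0.002 and 0.02 m or x of plate2 in the frame of tray between 0.038 and 0.056 m) and (x of plate2 in the frame of tray below -0.124 m or (x of plate2 in the frame of plate1 between 0.018 and 0.054 m and z of plate2 in the frame of plate1 above 0.0025 m) or (x of plate2 in the frame of plate3 between 0.018 and 0.054 m and z of plate2 in the frame of plate3 above 0.0025 m) or (x of plate2 in the frame of plate4 between 0.018 and 0.054 m and z of plate2 in the frame of plate4 above 0.0025 m) or (x of plate2 in the frame of plate5 between 0.018 and 0.054 m and z of plate2 in the frame of plate5 above 0.0025 m) or (x of plate2 in the frame of plate6 between 0.018 and 0.054 m and z of plate2 in the frame of plate6 above 0.0025 m)) and y of plate2 in the frame of tray between -0.012 and 0.012 m and x of tray_foot in the frame of plate2 above 0.05 m and (x of plate3 in the frame of tray between -0.142 and -0.124 m or x of plate3 in the frame of tray between -0.106 and -0.088 m or x of plate3 in the frame of tray between -0.07 and -0.052 m or x of plate3 in the frame of tray between -0.034 and -0.016 m or x of plate3 in the frame of tray between 0.002 and 0.02 m or x of plate3 in the frame of tray between 0.038 and 0.056 m) and (x of plate3 in the frame of tray below -0.124 m or (x of plate3 in the frame of plate1 between 0.018 and 0.054 m and z of plate3 in the frame of plate1 above 0.0025 m) or (x of plate3 in the frame of plate2 between 0.018 and 0.054 m and z of plate3 in the frame of plate2 above 0.0025 m) or (x of plate3 in the frame of plate4 between 0.018 and 0.054 m and z of plate3 in the frame of plate4 above 0.0025 m) or (x of plate3 in the frame of plate5 between 0.018 and 0.054 m and z of plate3 in the frame of plate5 above 0.0025 m) or (x of plate3 in the frame of plate6 between 0.018 and 0.054 m and z of plate3 in the frame of plate6 above 0.0025 m)) and y of plate3 in the frame of tray between -0.012 and 0.012 m and x of tray_foot in the frame of plate3 above 0.05 m and (x of plate4 in the frame of tray between -0.142 and -0.124 m or x of plate4 in the frame of tray between -0.106 and -0.088 m or x of plate4 in the frame of tray between -0.07 and -0.052 m or x of plate4 in the frame of tray between -0.034 and -0.016 m or x of plate4 in the frame of tray between 0.002 and 0.02 m or x of plate4 in the frame of tray between 0.038 and 0.056 m) and (x of plate4 in the frame of tray below -0.124 m or (x of plate4 in the frame of plate1 between 0.018 and 0.054 m and z of plate4 in the frame of plate1 above 0.0025 m) or (x of plate4 in the frame of plate2 between 0.018 and 0.054 m and z of plate4 in the frame of plate2 above 0.0025 m) or (x of plate4 in the frame of plate3 between 0.018 and 0.054 m and z of plate4 in the frame of plate3 above 0.0025 m) or (x of plate4 in the frame of plate5 between 0.018 and 0.054 m and z of plate4 in the frame of plate5 above 0.0025 m) or (x of plate4 in the frame of plate6 between 0.018 and 0.054 m and z of plate4 in the frame of plate6 above 0.0025 m)) and y of plate4 in the frame of tray between -0.012 and 0.012 m and x of tray_foot in the frame of plate4 above 0.05 m and (x of plate5 in the frame of tray between -0.142 and -0.124 m or x of plate5 in the frame of tray between -0.106 and -0.088 m or x of plate5 in the frame of tray between -0.07 and -0.052 m or x of plate5 in the frame of tray between -0.034 and -0.016 m or x of plate5 in the frame of tray between 0.002 and 0.02 m or x of plate5 in the frame of tray between 0.038 and 0.056 m) and (x of plate5 in the frame of tray below -0.124 m or (x of plate5 in the frame of plate1 between 0.018 and 0.054 m and z of plate5 in the frame of plate1 above 0.0025 m) or (x of plate5 in the frame of plate2 between 0.018 and 0.054 m and z of plate5 in the frame of plate2 above 0.0025 m) or (x of plate5 in the frame of plate3 between 0.018 and 0.054 m and z of plate5 in the frame of plate3 above 0.0025 m) or (x of plate5 in the frame of plate4 between 0.018 and 0.054 m and z of plate5 in the frame of plate4 above 0.0025 m) or (x of plate5 in the frame of plate6 between 0.018 and 0.054 m and z of plate5 in the frame of plate6 above 0.0025 m)) and y of plate5 in the frame of tray between -0.012 and 0.012 m and x of tray_foot in the frame of plate5 above 0.05 m and (x of plate6 in the frame of tray between -0.142 and -0.124 m or x of plate6 in the frame of tray between -0.106 and -0.088 m or x of plate6 in the frame of tray between -0.07 and -0.052 m or x of plate6 in the frame of tray between -0.034 and -0.016 m or x of plate6 in the frame of tray between 0.002 and 0.02 m or x of plate6 in the frame of tray between 0.038 and 0.056 m) and (x of plate6 in the frame of tray below -0.124 m or (x of plate6 in the frame of plate1 between 0.018 and 0.054 m and z of plate6 in the frame of plate1 above 0.0025 m) or (x of plate6 in the frame of plate2 between 0.018 and 0.054 m and z of plate6 in the frame of plate2 above 0.0025 m) or (x of plate6 in the frame of plate3 between 0.018 and 0.054 m and z of plate6 in the frame of plate3 above 0.0025 m) or (x of plate6 in the frame of plate4 between 0.018 and 0.054 m and z of plate6 in the frame of plate4 above 0.0025 m) or (x of plate6 in the frame of plate5 between 0.018 and 0.054 m and z of plate6 in the frame of plate5 above 0.0025 m)) and y of plate6 in the frame of tray between -0.012 and 0.012 m and x of tray_foot in the frame of plate6 above 0.05 m and horizontal distance between plate1 and plate2 above 0.018 m and horizontal distance between each of plate1, plate2 and plate3 above 0.018 m and horizontal distance between each of plate1, plate2, plate3 and plate4 above 0.018 m and horizontal distance between each of plate1, plate2, plate3, plate4 and plate5 above 0.018 m and horizontal distance between each of plate1, plate2, plate3, plate4, plate5 and plate6 above 0.018 m and value of joint keeper above 1.4 rad and velocity of joint keeper below 0.05 rad/s); the robot touches nothing.
It fails at once if a bystander (coupling, nipple, elbow, carton) is pushed more than 60 mm (distance of any of coupling_a, coupling_b, nipple, elbow, carton from where it was at the start of the episode above 0.06 m).
It fails at once if a bystander is tipped over (angle between any of coupling_a, coupling_b, nipple, elbow, carton's own z axis and vertical above 0.6 rad).
Of plate1, plate2, plate3, plate4, plate5, plate6 only 4 to 6 are there at a start; the rules pass over those that are not, and their reading is None.
At some moment in a run one of plate1, plate2, plate3, plate4, plate5, plate6 may be knocked a few centimetres aside while the robot is not near it.
Once in a run the grip may slacken for a moment while it holds something.
It also fails if it takes over 210 s, if anything falls off the work surface, if the arm or the gripper's body presses on something with over 40 N, if the wrist force passes 120 N, or if a joint passes its speed limit or range.

## Working session

There is one attempt and no reset: what is moved stays moved. The work goes in short steps, each a Python script; the robot and the scene stay as the last script left them, time stands still between calls to the robot, and variables do not carry over. Pictures are saved under pics/ and viewed, at most 14 in all, crops included, and the job is handed in when it is done.

```bash
ls; mkdir -p pics; python3 - <<'E'
from bench import *
import cv2
s=get_state();print({k:s[k] for k in s}); 
try: print(tcp_to_grasp)
except Exception as e: print(e)
for n in("scene","top"):
    c=read_camera(n);cv2.imwrite(f"pics/{n}0.png",c["img"][:,:,::-1])
    import pickle;pickle.dump(c,open(f"{n}0.pkl","wb"))
    print(n,c["xyz"],c["rotation"],c["fx"],c["fy"],c["cx"],c["cy"],c["k1"])
E
```

```text
pics
{'t': 0.0, 'q': array([-1.29548369,  0.59212941,  0.04827859,  1.60983934, -0.03328931,
        0.942679  , -0.03369559]), 'joint_velocities': array([-0.00101239,  0.00033333, -0.00065614, -0.00084002, -0.00129922,
       -0.00185248, -0.00087583]), 'effort': array([-3.50544015e-04, -5.48696601e+01,  1.54619526e+00, -1.98118562e+01,
        9.31884802e-03,  9.06056928e-03,  3.91535337e-07]), 'position': array([261.05316821, 675.48030462, 230.12659418]), 'ee_rot': array([-1.44779312e-04,  1.83309536e-01,  9.83054600e-01, -1.11612962e-03]), 'ft_force': array([ 0.97116544,  0.01765446, -0.27064357]), 'moment': array([ 0.03908718,  0.01855079, -0.02325968]), 'gripper_force': 0.0, 'finger_gap': 0.9976214045969661}
18.700000000000003
scene [1481.93833279 -451.54610936  818.51323935] [-0.3764326   0.73694072  0.50461206 -0.24613722] 419.2608255629442 419.2608255629442 329.3787487582584 202.1904143589376 -0.03371838996291645
top [ 396.3559903   -40.30231313 1787.07378111] [-0.02713873  0.70767661 -0.70530488  0.03165975] 486.02624529698824 486.02624529698824 321.50249254941684 207.11363493938248 -0.07651525948730366
```

View pics/scene0.png

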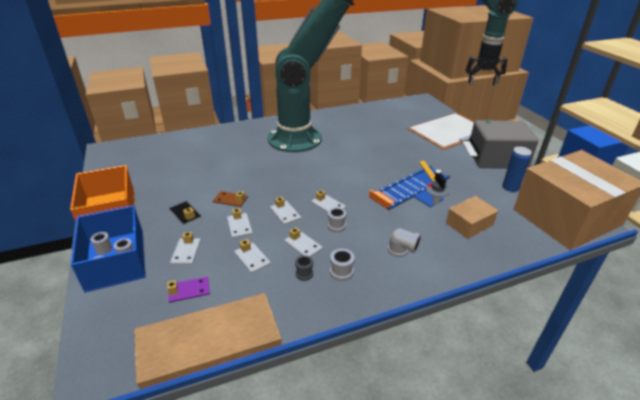

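View pics/top0.png

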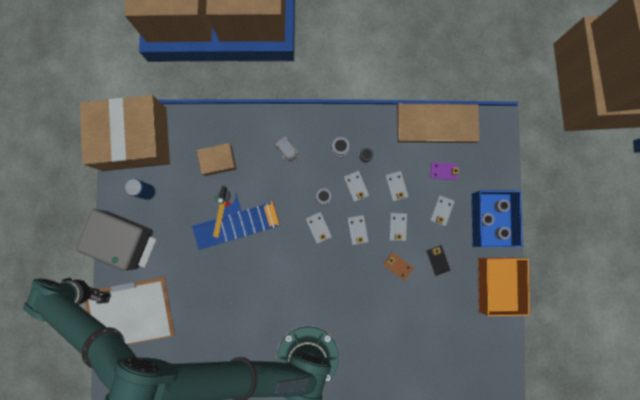

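```bash
cat > h.py <<'E'
from bench import *
import numpy as np, cv2
from scipy.spatial.transform import Rotation as R
def rot(q): return R.from_quat(np.r_[q[1:],q[0]])
def quat(r): x=r.as_quat(); return np.r_[x[3],x[:3]]
def toworld(c,px,z):
    K=np.array([[c["fx"],0,c["cx"]],[0,c["fy"],c["cy"]],[0,0,1.]])
    p=cv2.undistortPoints(np.float64(px).reshape(-1,1,2),K,np.array([c["k1"],0,0,0.])).reshape(-1,2)
    d=rot(c["rotation"]).apply(np.c_[p,np.ones(len(p))])
    o=np.asarray(c["xyz"]); return (o+d*((np.asarray(z)-o[2])/d[:,2])[:,None])[:,:2]
def mask(c,lo,hi):
    return cv2.inRange(cv2.cvtColor(c["img"],cv2.COLOR_RGB2HSV),np.array(lo),np.array(hi))
def blobs(m,amin):
    cs,_=cv2.findContours(m,cv2.RETR_EXTERNAL,cv2.CHAIN_APPROX_NONE)
    return [k for k in cs if cv2.contourArea(k)>=amin]
def save(c,name,crop=None,scale=1):
    im=c["img"][:,:,::-1]
    if crop: im=im[crop[1]:crop[3],crop[0]:crop[2]]
    cv2.imwrite("pics/"+name,cv2.resize(im,None,fx=scale,fy=scale,interpolation=cv2.INTER_CUBIC))
def down(yaw,tilt=0.):
    """tool down with tool y along direction yaw+90deg; object x along yaw, object tilted nose-down by tilt"""
    return R.from_euler('z',yaw)*R.from_euler('y',tilt)*R.from_euler('x',np.pi)
E
python3 - <<'E'
from h import *
import pickle
c=pickle.load(open("top0.pkl","rb"))
hsv=cv2.cvtColor(c["img"],cv2.COLOR_RGB2HSV)
for p in [(357,186),(320,225),(300,200),(350,175),(215,235),(245,230),(273,214),(220,215)]: print(p,hsv[p[1],p[0]])
m=mask(c,(0,0,165),(179,50,255)); m[:140]=0;m[260:]=0;m[:,:280]=0
for k in blobs(m,40):
    r=cv2.minAreaRect(k); print("plate",np.round(r[0]),np.round(r[1]),round(r[2]),toworld(c,[r[0]],6).round())
m=mask(c,(12,90,60),(30,255,255)); m[:140]=0;m[260:]=0;m[:,:285]=0;m[:,465:]=0
for k in blobs(m,4):
    r=cv2.minAreaRect(k); print("boss",np.round(r[0],1),cv2.contourArea(k),toworld(c,[r[0]],32).round())
m=mask(c,(0,150,150),(14,255,255)); m[:,:250]=0;m[:,300:]=0
for k in blobs(m,20): print("stop",cv2.minAreaRect(k),toworld(c,cv2.boxPoints(cv2.minAreaRect(k)),30).round())
m=mask(c,(18,150,150),(32,255,255)); m[:,:180]=0;m[:,300:]=0;m[:160]=0
for k in blobs(m,20): print("arm",cv2.minAreaRect(k),toworld(c,cv2.boxPoints(cv2.minAreaRect(k)),72).round())
m=mask(c,(105,120,60),(125,255,255)); m[:,:180]=0;m[:,300:]=0;m[:190]=0
for k in blobs(m,60): print("blue",cv2.minAreaRect(k),toworld(c,cv2.boxPoints(cv2.minAreaRect(k)),8).round())
save(c,"topcrop.png",(180,130,480,280),2.6)
E
```

```text
(357, 186) [104  21 155]
(320, 225) [104  21 156]
(300, 200) [103  38 106]
(350, 175) [104  22 149]
(215, 235) [ 21 171 166]
(245, 230) [110 122 144]
(273, 214) [ 18 173 186]
(220, 215) [ 21 179 168]
boss [393. 256.] 36.0 [[ 367. -310.]]
boss [436.1 250.8] 42.0 [[ 386. -467.]]
boss [439.5 219.7] 12.0 [[ 498. -481.]]
boss [358.6 195.2] 4.0 [[ 587. -186.]]
boss [399.9 194.6] 8.0 [[ 590. -337.]]
boss [455.  170.5] 12.5 [[ 680. -542.]]
boss [459.5 140.5] 9.0 [[ 792. -561.]]
arm ((273.0000305175781, 213.5), (18.657438278198242, 4.110960960388184), 71.56504821777344) [[545. 138.]
 [550. 124.]
 [487. 103.]
 [482. 117.]]
arm ((218.62063598632812, 219.4209747314453), (3.5080132484436035, 31.980026245117188), 11.768288612365723) [[440. 330.]
 [551. 309.]
 [549. 296.]
 [438. 318.]]
blue ((208.34906005859375, 233.47169494628906), (24.724897384643555, 28.15891456604004), 74.05460357666016) [[475. 427.]
 [504. 327.]
 [417. 300.]
 [388. 399.]]
blue ((255.83961486816406, 219.18870544433594), (24.450176239013672, 7.28010892868042), 74.05460357666016) [[539. 215.]
 [546. 189.]
 [460. 164.]
 [453. 189.]]
blue ((264.1167907714844, 216.8211669921875), (24.34918975830078, 5.980503082275391), 70.01689147949219) [[546. 185.]
 [554. 165.]
 [470. 133.]
 [463. 153.]]
blue ((234.8302001953125, 217.40565490722656), (40.5213623046875, 26.922666549682617), 74.05460357666016) [[564. 336.]
 [591. 241.]
 [448. 198.]
 [421. 292.]]
```

View pics/topcrop.png

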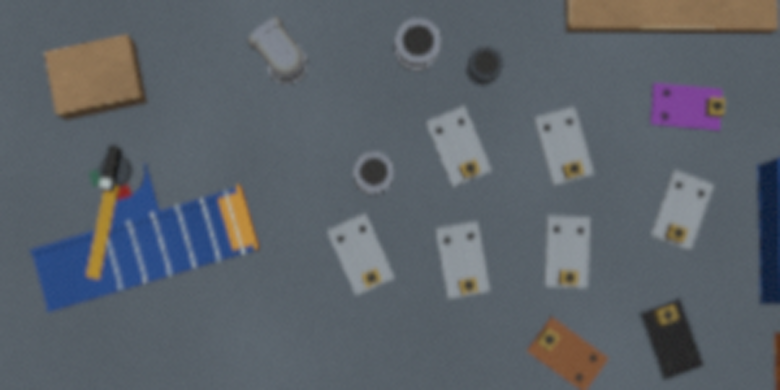

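The overview shows six silver plates with their bosses nearest the robot, at about (357,186), (397,186), (442,210), (318,228), (358,230) and (398,227) in the top picture. The tray is at about (237,225), with the keeper roughly 1.1 rad open. Next I'll take wrist views.

```bash
python3 - <<'E'
from h import *
import pickle
for i,(p,y) in enumerate([((470,270,420),np.radians(106)),((480,-250,480),0.)]):
    for yy in (y,y-np.pi):
        q=inverse_kinematics(p,quat(down(yy)))
        print(yy,q)
    t=get_state()["t"]
    q=min([x for x in (inverse_kinematics(p,quat(down(a))) for a in (y,y-np.pi)) if x is not None],key=lambda q:abs(q[6]))
    move_joints(q); s=get_state(); print(s["t"]-t,s["position"])
    c=read_camera("wrist"); pickle.dump(c,open(f"w{i}.pkl","wb")); save(c,f"w{i}.png")
    print(c["xyz"],rot(c["rotation"]).as_matrix().round(2).tolist(),c["fx"],c["k1"])
E
```

```text
1.8500490071139892 [-0.93468722  0.18498358  0.39557082  1.80001692 -0.07699734  1.17165279
 -0.23597176]
-1.2915436464758039 [-0.32813415  0.19474339 -0.33163237  1.77623882  0.06814605  1.18179227
  2.74102968]
1.7999999999999998 [469.20839004 271.94576867 419.19368738]
[448.93550243 347.57194389 561.46443156] [[0.96, 0.27, 0.08], [0.28, -0.92, -0.29], [-0.0, 0.3, -0.95]] 284.38025065931834 -0.029355368450454056
0.0 [-0.47024482  0.23850463  1.09475397  1.72000399 -0.21869572  1.31655754
 -0.90224067]
-3.141592653589793 [-0.30521728  0.18611901  0.85138124  1.71583343 -0.14476148  1.30498917
  2.14659232]
1.8917 [ 480.98490615 -248.24456153  479.55812149]
[ 559.09501052 -246.48203284  621.79766323] [[0.0, -0.95, -0.3], [-1.0, -0.0, -0.0], [-0.0, 0.3, -0.95]] 284.38025065931834 -0.029355368450454056
```

View pics/w0.png

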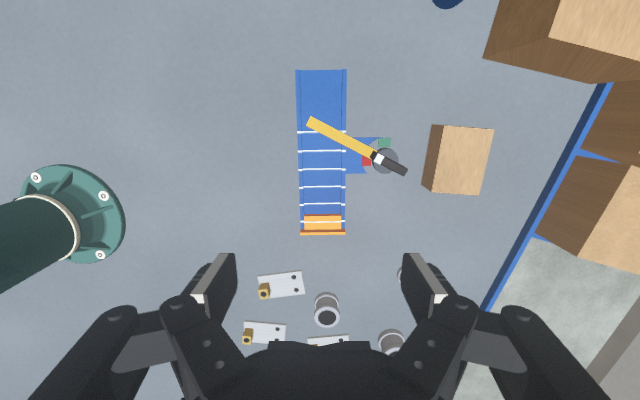

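View pics/w1.png

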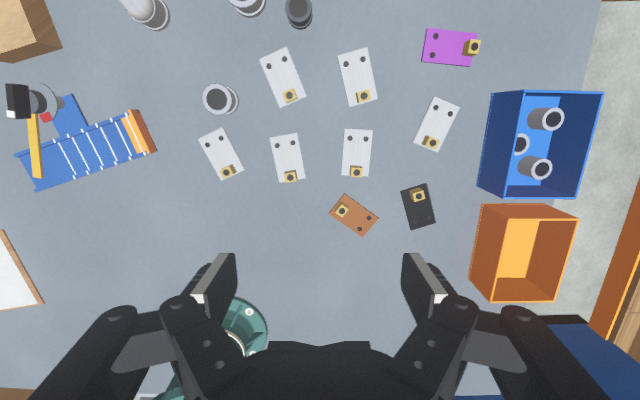

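The wrist views are clear: the tray runs from (322,70) to (322,235) in w0, and all six plates show in w1. Now I'll measure.

```bash
cat >> h.py <<'E'
def find_plates(c,near=None,rad=60):
    """plate poses [x,y,yaw] (origin below boss) from silver rectangles and brass bosses"""
    hsv=cv2.cvtColor(c["img"],cv2.COLOR_RGB2HSV)
    m=cv2.inRange(hsv,np.array((0,0,195)),np.array((179,30,255)))
    b=cv2.inRange(hsv,np.array((15,90,70)),np.array((32,255,255)))
    bc=[cv2.moments(k) for k in blobs(b,15)]
    bw=np.array([[x["m10"]/x["m00"],x["m01"]/x["m00"]] for x in bc])
    if not len(bw): return []
    bw=toworld(c,bw,22)
    out=[]
    for k in blobs(m,100):
        w=toworld(c,k.reshape(-1,2),6).astype(np.float32)
        (ctr,sz,a)=cv2.minAreaRect(w)
        if not(85<max(sz)<112 and 50<min(sz)<72): continue
        ctr=np.array(ctr); a=np.radians(a+(0 if sz[0]>sz[1] else 90)); u=np.array([np.cos(a),np.sin(a)])
        d=bw-ctr; j=np.argmin(np.linalg.norm(d,axis=1))
        if np.linalg.norm(d[j])>60: continue
        if d[j]@u>0: u=-u
        o=ctr-37*u
        if near is None or np.linalg.norm(o-near)<rad: out.append(np.r_[o,np.arctan2(u[1],u[0]),sz,bw[j]-o])
    return out
E
python3 - <<'E'
from h import *
import pickle
c=pickle.load(open("w0.pkl","rb"))
hsv=cv2.cvtColor(c["img"],cv2.COLOR_RGB2HSV)
m=mask(c,(0,0,190),(179,60,255)); m[:,:290]=0;m[:,350:]=0;m[:100]=0;m[238:]=0
P=[]
for k in blobs(m,5):
    r=cv2.minAreaRect(k); w=toworld(c,[r[0]],8)[0]; print("line",np.round(r[0],1),np.round(r[1],1),w.round(1)); P.append((w,max(r[1])))
m=mask(c,(105,120,60),(125,255,255)); m[:,:280]=0;m[:,350:]=0
for k in blobs(m,200): print("blue",cv2.boundingRect(k))
edge=[]
for row in range(75,120,5):
    xs=np.where(m[row])[0]; edge.append([(xs[0]+xs[-1])/2,row])
e=toworld(c,edge,12); print("mid",e.round(1).tolist())
xs=np.where(m[:,325])[0]; print("foot row",xs[0],toworld(c,[[322,xs[0]]],4))
m=mask(c,(18,120,130),(32,255,255)); m[:,:290]=0;m[:,420:]=0;m[:100]=0;m[200:]=0
for k in blobs(m,20):
    print("arm",toworld(c,cv2.boxPoints(cv2.minAreaRect(k)),72).round(1).tolist())
m=mask(c,(0,0,0),(179,255,75)); m[:,:350]=0;m[:,430:]=0;m[:140]=0;m[190:]=0
for k in blobs(m,20):
    print("bar",toworld(c,cv2.boxPoints(cv2.minAreaRect(k)),108).round(1).tolist())
c=pickle.load(open("w1.pkl","rb")); hsv=cv2.cvtColor(c["img"],cv2.COLOR_RGB2HSV)
print(hsv[80,280],hsv[60,300],hsv[150,350],hsv[150,250],hsv[95,290])
for p in find_plates(c): print(p.round(2))
E
```

```text
line [322. 221.] [44.  2.] [515.6 140.7]
line [322.  203.5] [ 3. 46.] [504.8 177.5]
line [322.  186.4] [ 2.2 46. ] [494.6 212. ]
line [321.5 169. ] [ 2. 47.] [483.6 245.7]
line [321.  150.4] [ 2.2 48. ] [472.5 280.3]
line [307. 132.] [ 2. 20.] [437.2 306.3]
line [343. 131.] [2. 4.] [502.2 327.2]
blue (300, 205, 45, 15)
blue (300, 188, 45, 16)
blue (298, 133, 52, 53)
blue (295, 69, 52, 62)
mid [[433.7, 409.3], [436.9, 401.5], [439.3, 393.4], [440.8, 385.1], [443.2, 376.8], [446.5, 368.8], [448.9, 360.4], [451.4, 352.0], [453.9, 343.5]]
foot row 70 [[433.71016848 418.96717774]]
arm [[433.6, 321.6], [437.2, 337.5], [562.1, 314.7], [559.6, 298.1]]
[105  11 226] [104  30 176] [106  12 228] [105  32 177] [105   5 108]
[ 4.2704e+02 -1.8521e+02  1.8000e-01  1.0120e+02  6.0740e+01 -9.2000e-01
 -7.7000e-01]
[ 4.3827e+02 -3.2618e+02 -5.0000e-02  6.0610e+01  1.0092e+02 -1.0500e+00
 -4.0000e-01]
[ 4.3720e+02 -4.9960e+01  4.2000e-01  1.0151e+02  6.0890e+01 -8.9000e-01
  2.6000e-01]
[ 5.0001e+02 -4.8002e+02 -3.5000e-01  6.0570e+01  1.0102e+02  1.5800e+00
  4.2500e+00]
[ 5.9047e+02 -3.3363e+02  2.7000e-01  1.0165e+02  6.1030e+01 -7.6000e-01
  2.9800e+00]
[ 5.9047e+02 -1.8790e+02  3.9000e-01  1.0141e+02  6.0900e+01  2.4000e-01
 -3.8000e-01]
```

```bash
cat >> h.py <<'E'
TC=np.array([476.,270.5]); TY=np.radians(107.1)
U=np.array([np.cos(TY),np.sin(TY)]); V=np.array([-np.sin(TY),np.cos(TY)])
AX=TC-110*V
E
python3 - <<'E'
from h import *
a0=np.radians(169.6); z=83
print(inverse_kinematics(np.r_[AX,z],quat(down(a0))),inverse_kinematics(np.r_[AX,z],quat(down(TY))),inverse_kinematics(np.r_[AX,z],quat(down(TY+1.5))))
goto(np.r_[AX,180],quat(down(a0)))
move_linear(np.r_[AX,z],speed=120)
close_gripper(60); s=get_state(); print(s["t"],s["finger_gap"],s["gripper_force"],s["ft_force"].round(1))
n=6
for a in np.linspace(a0,TY+0.015,n+1)[1:]:
    goto(np.r_[AX,z],quat(down(a))); s=get_state(); print(s["t"],s["moment"].round(2),s["ft_force"].round(1),s["finger_gap"].round(3))
hold(.3); ungrasp(); move_linear(np.r_[AX,200],speed=200)
goto(np.r_[TC+40*U,330],quat(down(TY)))
c=read_camera("wrist"); save(c,"k1.png"); print(get_state()["t"])
import pickle; pickle.dump(c,open("k1.pkl","wb"))
m=mask(c,(18,120,130),(32,255,255))
for k in blobs(m,60): 
    w=toworld(c,cv2.boxPoints(cv2.minAreaRect(k)),72); print(w.round(1).tolist())
E
```

```text
[-0.73551474  0.70512511  0.27659839  1.87375261 -0.31627606  0.60536164
  1.129549  ] [-0.91631915  0.76431582  0.56101508  1.88200672 -0.62740964  0.67795573
  0.32209493] [-0.20470209  0.73904438 -0.51601874  1.84836915  0.54334355  0.69822718
  0.76340898]
7.7833 0.1494009271381307 60.806933641433716 [-2.9 -3.   4.7]Traceback (most recent call last):
  File "<stdin>", line 9, in <module>
AttributeError: 'float' object has no attribute 'round'
```

```bash
python3 - <<'E'
from h import *
a0=np.radians(169.6); z=83
s=get_state(); print(s["moment"].round(2),s["ft_force"].round(1),s["finger_gap"])
for a in np.linspace(a0,TY+0.015,7)[2:]:
    goto(np.r_[AX,z],quat(down(a))); s=get_state(); print(s["t"],s["moment"].round(2),s["ft_force"].round(1),s["finger_gap"])
hold(.3); ungrasp(); move_linear(np.r_[AX,200],speed=200)
goto(np.r_[TC+40*U,330],quat(down(TY)))
c=read_camera("wrist"); save(c,"k1.png"); print(get_state()["t"])
import pickle; pickle.dump(c,open("k1.pkl","wb"))
m=mask(c,(18,120,130),(32,255,255))
for k in blobs(m,60): 
    w=toworld(c,cv2.boxPoints(cv2.minAreaRect(k)),72); print(w.round(1).tolist())
E
```

```text
[-0.69  0.4  -0.09] [-1.7 -4.3  5.7] 0.1525871204787475
8.2833 [-0.73  0.4  -0.03] [-1.8 -4.5  5. ] 0.1497763049575054
8.5417 [-0.72  0.47 -0.07] [-2.  -4.8  5.1] 0.15034569123205474
8.8 [-0.72  0.48 -0.07] [-2.3 -3.8  5.4] 0.1520050967158368
9.0583 [-0.8   0.48 -0.05] [-2.2 -4.   5.8] 0.1449538247777089
9.3167 [-0.76  0.46 -0.03] [-2.2 -4.1  4.9] 0.1519149298203782
11.8333
[[474.9, 138.2], [551.3, 161.8], [552.5, 158.3], [475.9, 134.6]]
[[477.1, 159.6], [537.4, 178.3], [540.3, 169.8], [479.6, 151.0]]
[[473.3, 173.2], [533.0, 191.7], [535.2, 185.0], [475.2, 166.5]]
[[564.8, 319.3], [526.5, 441.6], [543.5, 445.8], [583.5, 323.7]]
```

View pics/k1.png

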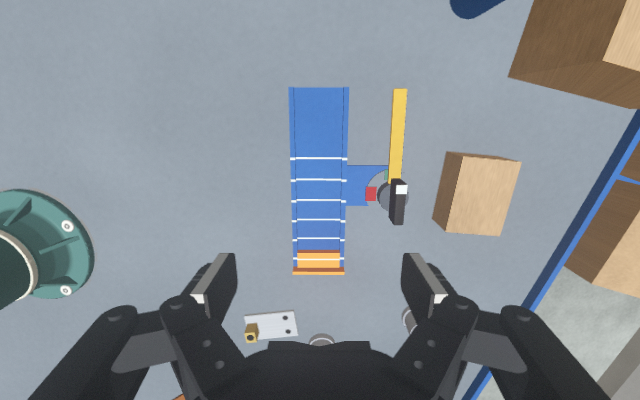

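The keeper is open: its arm lies parallel to the tray on the green mark at (392,175). Now I'll refine the tray pose and place the first plate.

```bash
cat >> h.py <<'E'
TILT=np.radians(9.5); H=10.
def boss_check(k,c):
    """tray coords of the plate origin on mark k, seen from the brass blob"""
    exp=TC+(-133+36*k)*U
    b=mask(c,(15,90,50),(32,255,255)); best=None
    for q in blobs(b,40):
        m=cv2.moments(q); w=toworld(c,[[m["m10"]/m["m00"],m["m01"]/m["m00"]]],40)[0]-3.6*U
        if best is None or np.linalg.norm(w-exp)<np.linalg.norm(best-exp): best=w
    return None if best is None else np.round([(best-TC)@U-(-133+36*k),(best-TC)@V],1)
def pick(p):
    """hover, look, descend on the plate nearest p and lift it; returns lifted ok"""
    p=np.asarray(p,float)
    goto(np.r_[p[:2],190],quat(down(p[2])))
    c=read_camera("wrist"); f=find_plates(c,p[:2],80)
    if not f: save(c,"lost.png"); print("no plate seen"); return False
    g=min(f,key=lambda x:np.linalg.norm(x[:2]-p[:2])); print("found",g.round(2),"moved",np.linalg.norm(g[:2]-p[:2]).round(1))
    if np.linalg.norm(g[:2]-p[:2])>8: goto(np.r_[g[:2],190],quat(down(g[2])))
    goto(np.r_[g[:2],60],quat(down(g[2])))
    hit=move_linear(np.r_[g[:2],H],speed=80,contact_N=15)
    close_gripper(80); s=get_state()
    print("hit",hit,s["position"].round(1),"gap",round(float(s["finger_gap"]),3))
    move_linear(np.r_[g[:2],190],speed=250); s=get_state()
    gap=float(s["finger_gap"]); print("lifted gap",round(gap,3),"F",round(float(s["gripper_force"])),"t",round(s["t"],1))
    return gap>.2
def place(k,dx=0.,dy=0.):
    o=down(TY,TILT); n=(R.from_euler('z',TY)*R.from_euler('y',TILT)).apply([0,0,1])
    base=np.r_[TC+(-133+36*k+dx)*U+dy*V,18.2]+H*n
    goto(base+[0,0,150],quat(o)); s=get_state(); print("carry gap",round(float(s["finger_gap"]),3))
    if s["finger_gap"]<.2: return False
    move_linear(base+[0,0,15],speed=200)
    hit=move_linear(base-[0,0,3],speed=30,contact_N=5); s=get_state()
    print("placed hit",hit,"dz",(s["position"]-base).round(1),"gap",round(float(s["finger_gap"]),3))
    ungrasp(); move_linear(s["position"]+140*n,speed=250)
    c=read_camera("wrist"); print("boss err",boss_check(k,c),"t",round(get_state()["t"],1)); return c
E
python3 - <<'E'
from h import *
import pickle
c=pickle.load(open("k1.pkl","rb"))
m=mask(c,(0,0,190),(179,60,255)); m[:,:285]=0;m[:,350:]=0;m[:150]=0;m[265:]=0
for k in blobs(m,5):
    r=cv2.minAreaRect(k); w=toworld(c,[r[0]],16 if r[0][1]>250 else 10)[0]-TC; print(np.round(r[1],1),"tray",(w@U).round(1),(w@V).round(1))
if pick([427,-185.2,.18]):
    c=place(0); save(c,"p0.png")
E
```

```text
[ 3. 51.] tray -132.7 -0.8
[ 3.9 52. ] tray -96.3 0.2
[54.  3.] tray -61.1 0.1
[ 3. 54.] tray -25.6 0.1
[ 3. 56.] tray 11.0 0.1
[ 2. 57.] tray 46.7 -0.7
found [ 4.2699e+02 -1.8557e+02  1.8000e-01  9.9720e+01  6.0450e+01 -1.7000e+00
 -4.7000e-01] moved 0.4
hit False [ 427.1 -185.9   10.5] gap 0.26
lifted gap 0.262 F 78 t 16.6
carry gap 0.265
placed hit True dz [0.2 0.3 0.1] gap 0.261
boss err [-10.4  -0.7] t 20.6
```

View pics/p0.png

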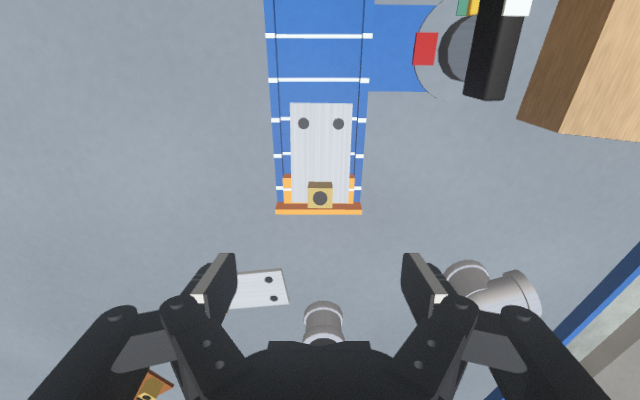

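The plate lies properly on the ledge with its boss at (320,195). The error reading comes from the brass blob merging with the orange ledge, so I'll use the dark hole in the boss top instead.

```bash
cat >> h.py <<'E'
def boss_check(k,c):
    exp=TC+(-133+36*k)*U; m=mask(c,(0,0,0),(179,255,85)); best=None
    for q in blobs(m,30):
        (x,y),r=cv2.minEnclosingCircle(q)
        if r>15: continue
        w=toworld(c,[[x,y]],49.8)[0]-5.3*U
        if best is None or np.linalg.norm(w-exp)<np.linalg.norm(best-exp): best=w
    return None if best is None else np.round([(best-TC)@U-(-133+36*k),(best-TC)@V],1)
E
python3 - <<'E'
from h import *
c={"img":cv2.imread("pics/p0.png")[:,:,::-1]}
w=read_camera("wrist"); print(boss_check(0,w))
if pick([437.2,-50,.42]):
    c=place(1); save(c,"p1.png"); print(boss_check(0,c))
E
```

```text
None
found [ 4.3716e+02 -5.0020e+01  4.2000e-01  9.9580e+01  6.0250e+01 -1.3500e+00
 -1.0600e+00] moved 0.0
hit False [437.3 -50.2  10.4] gap 0.259
lifted gap 0.265 F 78 t 24.5
carry gap 0.264
placed hit True dz [0.1 0.3 0.3] gap 0.263
boss err None t 28.2
None
```

View pics/p1.png

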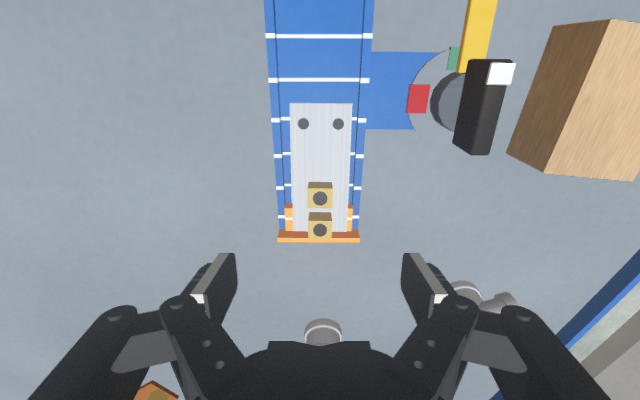

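Both plates are lapped properly, with bosses at (320,197) and (320,228). I'll fix the hole threshold and go on.

```bash
sed -i 's/m=mask(c,(0,0,0),(179,255,85)); best/m=mask(c,(0,0,0),(179,255,112)); best/' h.py; python3 - <<'E'
from h import *
c=read_camera("wrist"); print(cv2.cvtColor(c["img"],cv2.COLOR_RGB2HSV)[198,320]); print(boss_check(0,c),boss_check(1,c))
if pick([438.3,-326.2,-.05]):
    c=place(2); print([boss_check(i,c) for i in range(3)]); save(c,"p2.png")
E
```

```text
[140   7 113]
[ 0.5 -1.8] [-0.2 -1.9]
found [ 4.3370e+02 -3.7233e+02  1.5000e-01  1.0016e+02  6.0560e+01 -2.1400e+00
 -1.2200e+00] moved 46.4
hit False [ 433.9 -372.8   10.6] gap 0.264
lifted gap 0.261 F 78 t 33.3
carry gap 0.258
placed hit True dz [0.2 0.3 0.5] gap 0.259
boss err [-36.2  -1.6] t 38.2
[array([ 0.2, -1.9]), array([-0.2, -1.6]), array([-36.2,  -1.6])]
```

```bash
sed -i 's/(179,255,112)/(179,60,135)/' h.py; python3 - <<'E'
from h import *
c=read_camera("wrist"); save(c,"p2.png");print([boss_check(i,c) for i in range(3)])
E
```

```text
[array([ 0.4, -1.8]), array([ 0.2, -1.5]), array([ 0.2, -1.7])]
```

View pics/p2.png

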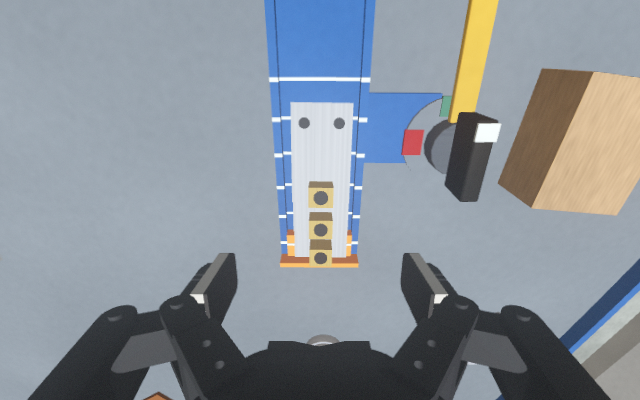

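Three plates are seated on marks 1 to 3, with errors under 2 mm. I'll go on with the remaining three, stopping if anything looks off.

```bash
python3 - <<'E'
from h import *
for k,p in [(3,[500,-480,-.35]),(4,[590.5,-333.6,.27]),(5,[590.5,-187.9,.39])]:
    if not pick(p): print("pick failed"); break
    c=place(k)
    if c is False: print("carry failed"); break
    e=[boss_check(i,c) for i in range(k+1)]; print(e)
    if e[-1] is None or np.abs(e[-1]).max()>5: break
save(c if c is not False else read_camera("wrist"),"p5.png")
E
```

```text
found [ 5.0077e+02 -4.7979e+02 -3.6000e-01  6.0460e+01  1.0051e+02 -2.5000e+00
  3.8000e-01] moved 0.8
hit False [ 500.9 -480.4   10.7] gap 0.26
lifted gap 0.262 F 79 t 43.6
carry gap 0.262
placed hit True dz [0.1 0.3 0.5] gap 0.261
boss err [ 1.2 -1.6] t 49.0
[array([ 0.4, -1.5]), array([ 0.3, -1.6]), array([ 0.2, -1.7]), array([ 1.2, -1.6])]
found [ 5.9104e+02 -3.3347e+02  2.7000e-01  9.9670e+01  6.0330e+01 -2.7100e+00
 -1.2100e+00] moved 0.6
hit False [ 591.4 -333.9   10.6] gap 0.266
lifted gap 0.261 F 79 t 54.0
carry gap 0.26
placed hit True dz [0.1 0.3 0.6] gap 0.263
boss err [-0.8 -1.6] t 59.0
[array([-0., -2.]), array([ 0.2, -1.5]), array([ 0.3, -1.7]), array([ 1. , -1.7]), array([-0.8, -1.6])]
found [ 5.9098e+02 -1.8771e+02  3.9000e-01  9.9610e+01  6.0510e+01 -2.0100e+00
 -1.3700e+00] moved 0.5
hit False [ 591.4 -188.    10.6] gap 0.262
lifted gap 0.262 F 78 t 63.8
carry gap 0.258
placed hit True dz [0.1 0.3 0.6] gap 0.264
boss err [-0.3 -1.7] t 68.4
[array([ 0.1, -1.6]), array([-0.1, -1.9]), array([ 0.2, -1.5]), array([ 0.9, -1.6]), array([-0.8, -1.6]), array([-0.3, -1.7])]
```

View pics/p5.png

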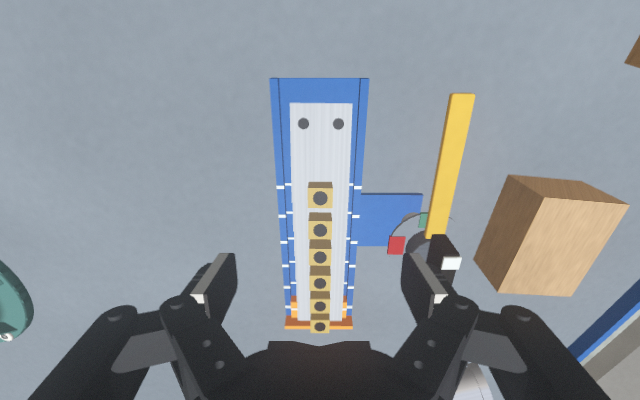

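All six plates sit on their marks, the last boss at (320,195), each within 2 mm. Locking the keeper.

```bash
python3 - <<'E'
from h import *
z=83; o=TY+.01
goto(np.r_[AX,190],quat(down(o)))
move_linear(np.r_[AX,z],speed=120); close_gripper(60)
for a in np.linspace(o,TY+1.49,9)[1:]:
    goto(np.r_[AX,z],quat(down(a))); s=get_state(); print(round(s["t"],1),s["moment"].round(2),s["ft_force"].round(1),round(float(s["finger_gap"]),3))
hold(.3); ungrasp(); move_linear(np.r_[AX,200],speed=200)
goto(np.r_[TC+40*U,330],quat(down(TY))); c=read_camera("wrist"); save(c,"lock.png"); print([boss_check(i,c) for i in range(6)])
m=mask(c,(18,120,130),(32,255,255))
for k in blobs(m,150):
    w=toworld(c,cv2.boxPoints(cv2.minAreaRect(k)),72); e=max([w[1]-w[0],w[2]-w[1]],key=np.linalg.norm); print(np.linalg.norm(e).round(),(((np.arctan2(e[1],e[0])-TY)%np.pi)).round(3))
E
```

```text
70.9 [-0.27  0.75  0.04] [-4.3 -1.7  6.7] 0.149
71.2 [-0.33  0.86  0.1 ] [-5.2 -1.1  7.4] 0.153
71.5 [-0.45  0.95  0.08] [-5.2 -1.3  7.9] 0.149
71.7 [-0.49  1.02  0.01] [-6.1 -3.4  9.4] 0.152
72.0 [-0.62  1.06  0.  ] [-5.6 -3.6  9. ] 0.147
72.2 [-0.65  1.09  0.08] [-6.7 -3.8  9.6] 0.155
72.5 [-0.71  1.07  0.03] [-6.5 -4.8 10.4] 0.151
72.8 [-0.79  1.08  0.07] [-6.6 -4.7 10.2] 0.153
[array([ 0.2, -1.9]), array([-0.1, -1.8]), array([ 0.3, -1.7]), array([ 1.2, -1.3]), array([-34.8,  -1.3]), array([-0.1, -1.4])]
126.0 1.487
```

View pics/lock.png

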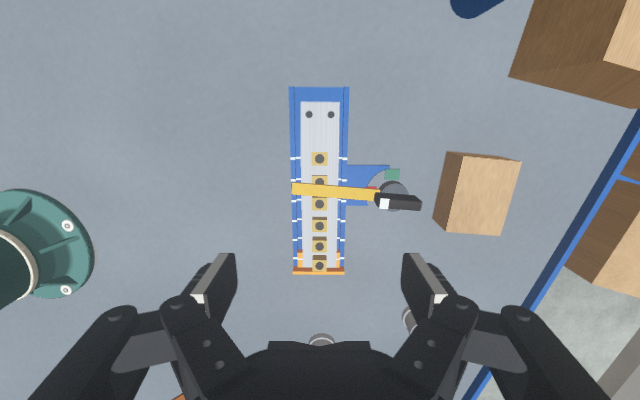

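The keeper lies across the tray at 1.49 rad, its arm from (292,188) to (375,194). The plates haven't moved; the fifth boss is only partly hidden by the arm, which explains its odd reading.

```bash
python3 -c "
from bench import *
hold(.3); print(get_state()['t'], job_done())"
```

```text
the job is handed in; nothing more can be done
76.1083 None
```

The job is handed in at 76 s, though no verdict came back: all six plates are lapped on their marks within about 2 mm (the fifth was half hidden by the arm in the last picture but checked before locking), and the keeper is locked at about 1.49 rad.

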